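# Load the glass test plate under the sprung clips of the reading stage

### The arm

A 7-joint arm with a two-finger parallel gripper is mounted at the origin on the work surface. World frame = base frame: x ahead of the robot, y to its left, z up, the work surface at z = 0. Lengths are in mm, angles in degrees, forces in N, time in s.
With the tool pointing down it reaches from about 425 to 875 mm from the base axis. Payload 4.7 kg.
Tool frame: the origin (TCP) lies on the centre line of the jaws, within the pads' length; the fingertips stand ctrl.nose_length ahead of it and the grasp point (between the pads) is the TCP (ctrl.nose_length is the distance from the TCP to the fingertips, in mm); z points along the fingers, y is the direction in which the jaws open and shut (so a half turn about z gives the same grasp; the last joint's range is limited). The gripper opens to 87 mm and grips with 3 to 60 N. Pads are 19 mm wide; open, the fingers measure 117 mm over their backs; the gripper's body (75 mm by 190 mm) begins 51 mm behind the grasp point.
Start: joints at [-67.546, 18.392, -4.016, 83.108, 1.295, 78.541, -3.26], TCP at [239.797, 604.17, 241.587] pointing down, gripper open.
Joint ranges: [-163.93, 163.93], [-17.29, 119.83], [-79.2, 71.16], [3.27, 140.29], [-89.18, 269.18], [5.43, 117.66], [-154.24, 154.24]. Speed limits (degrees/s): [147.25, 147.25, 180, 180, 180, 180, 180].

### API

Orientations are given as a 3x3 rotation matrix whose columns are the frame's x, y, z axes.
In Python, from rig import ctrl gives the robot as it stands. Calls block until the motion is done:
- ctrl.reach(position, orientation): joint-space move of the TCP to a pose.
- ctrl.move_linear(position, ori=None, v=150, guard=None): straight line of the TCP; ori=None keeps the orientation; v is the mean speed in mm/s. With guard (N) it stops when the force on the tool has changed by that much, and returns True; else False.
- ctrl.move_j(angles): joint-space move.
- ctrl.gripper_to(opening, grip_force=None): finger opening in mm; grip_force is the grip in N (None keeps the last); returns when the fingers have stopped.
- ctrl.dwell(seconds).
- ctrl.solve_ik(position, orientation): joint angles nearest the present ones, or None.
- ctrl.snapshot(name): name is "side" or "top"; returns a dict with "image" (400x640x3 uint8, red, green, blue), "depth" (400x640 float32, mm along the optical axis (not along the pixel's ray), 0 where there is no reading), "fx", "fy", "cx", "cy" (pixels), "world_to_cam" (4x4, takes a point from world to camera coordinates). Camera axes: x right, y down, z forward; pixel columns grow to the right and rows downward; lengths in mm; the calibration is good to about 2 mm. A picture is of the moment at which its call begins.
A pose or a line that the arm cannot do raises ctrl.PlanningError and nothing moves.
- ctrl.hand_in(): hands the job in, once; it reports no verdict.
Readings, each from a call of its own:
- ctrl.get_time(): time.
- ctrl.get_qpos(): joint angles.
- ctrl.get_dq(): joint speeds.
- ctrl.get_tau(): joint torques, N m.
- ctrl.get_tool_pos(): TCP position.
- ctrl.get_eef_rot(): TCP orientation.
- ctrl.get_contact_force(): force on the tool from outside, world axes, zero at the start.
- ctrl.get_ft_torque(): the same for the moment, N m.
- ctrl.get_opening(): finger opening in mm.
Only numpy, scipy, OpenCV 4.12 (cv2) and the standard library are available. Lean on these libraries where they do the work, as an engineer would, in place of code of your own. Each camera call takes 0.05 s, during which the arm holds its last target.

### The job

Take the glass test plate off its stand by the grip on top of it, set it gently on the near end of the reading stage, and slide it straight in so that it lifts both sprung clips, runs under them and presses lightly into the sprung rubber stop until both clips snap down behind it. Do not slam or tip the plate or press the stop hard to its end; leave everything else on the table alone, and let go of the plate at the end.

Things in the scene. Friction and masses are not known exactly. Their poses are not given: they have to be found in the camera images.
- plate_grip (a point): Centre of the glass plate's grip block, 26 mm above the glass underside. Plate: clear pale glass with eight white spots, 80 (its x) by 100 (y) by 6 mm, about 150 g. Grey grip block in its middle: 14 (x) by 24 (y) mm, 36 mm tall above the glass. Same both ways round; starts flat on the stand. z up. Fingers closing along the plate's x stay clear of the clips.
- stage_top (a point): Point on the stage's flat top, 50 mm above the table, midway between the guides. +x is the push direction (away from the robot, within 0.3 rad), y left, z up. Two aluminium guides, 5 mm high: inner faces at y = +/-56 mm, x = -50 to +35 mm, flared at the entry to x = -76 mm. Plate pushed home: its centre is at x = 0 +/- 15 mm and the glass lies flat on the top.
- track_entry (a point): Point on the stage's top 124 mm before stage_top (same axes): a plate set down flat with its centre here, its x along the stage's x, lies clear before the clips. Pushing it in takes 1 to 3 N at first, up to about 16 N as the clips ride up, 7 to 12 N under them; the stop then adds 4.5 N at once and 3 N per mm; as the clips drop, 2 to 6 N vanish. A knock over 80 N breaks the glass.
- clip_left (a joint): Angle (rad) of the steel leaf clip at stage y = +43 mm, 12 mm wide, hinged on the stop bar, sprung shut (2 N). 0 = down, about 0.043 riding on the glass, 0 again when snapped down behind it. It reaches towards the robot 9 to 12 mm above the stage top, ends in a heel hanging to 1.5 mm above it and a lip sloping up at 30 degrees to 12 mm.
- clip_right (a joint): The same for the clip at stage y = -43 mm. For both: the heel's far face is 79 mm before the untouched stop's near face, the lip's free end 102 mm before it. So the 80 mm plate must be pressed about 1 mm into the stop before the clips drop behind its near edge; let go, it is then held between stop and heels.
- stage: The reading stage, fixed: white housing, grey top, x = -165 to +100, y = -75 to +75 mm, 50 mm high; origin on the table below stage_top, same axes. On it a dark stop bar, 9 mm high, with two black thumb nuts (23 mm high, y = +/-18 mm) and a rubber stop. The stop's near face is at about x = +40 mm, but clamped up to 14 mm nearer or farther in each run, not measured: feel for it.
- stand: White stand, 130 (x) by 140 (y) mm, with two grey rails whose tops are 30 mm above the table, on which the plate lies. Origin at the table, under its centre. Fixed.
- bottle: Bystander: capped amber bottle, 56 mm across, 110 mm tall; origin under its centre.
- dish: Bystander: shallow round glass dish with a cover, 64 mm across, 17 mm high; origin under its centre.
- pen: Bystander: white and blue marker pen, 130 x 12 x 12 mm, along its x; origin under its centre.
- tube_rack: Bystander: clear rack of capped sample tubes, 90 x 200 mm, 88 mm high; origin under its centre.
- slide_box: Bystander: flat grey box, 100 x 75 x 28 mm; origin under its centre.
- beaker: Bystander: glass beaker, 68 mm across, 75 mm high; origin under its centre.
- buffer (a joint): How far the sprung rubber stop (64 mm wide, 9 mm high, on the near side of the stop bar) is pressed in, m: 0 untouched, about 0.001 with the plate loaded. Its preloaded spring pushes back with 4.5 N at first touch and 3 N more per mm; it must never be pressed in by more than 0.004 (16 N).

How it is judged (in metres and radians):
On the way, in this order (a step that is already met when the one before it is completed fails the run):
1. the plate is lifted clear off its stand (z of plate_grip in the frame of stand above 0.066 m), for 0.1 s.
2. the plate is lifting both clips from below as it is slid in (value of joint each of clip_left, clip_right above 0.03 rad and x of plate_grip in the frame of stage_top between -0.1 and -0.02 m and z of plate_grip in the frame of stage_top below 0.031 m), for 0.2 s.
At the end, for the whole second after the job is handed in: The plate lies flat on the stage (height within 3 mm) between the guides (within 9 mm of the middle), centre within 17.5 mm of stage_top along x, pressing the sprung stop in by 0.3 to 3 mm; both clips are down behind it (under 0.01 rad) and still; the plate is released (value of joint each of clip_left, clip_right below 0.01 rad and x of plate_grip in the frame of stage_top between -0.0175 and 0.0175 m and y of plate_grip in the frame of stage_top between -0.009 and 0.009 m and z of plate_grip in the frame of stage_top below 0.029 m and angle between plate_grip's own z axis and vertical below 0.03 rad and velocity of joint each of clip_left, clip_right below 0.05 rad/s and value of joint buffer between 0.0003 and 0.003 m); the robot touches nothing.
It fails at once if the sprung stop is forced: pressed in by more than 4 mm (16 N) (value of joint buffer above 0.004 m).
It fails at once if the glass is slammed or jammed on the stage, its bar or clips with more than 80 N (contact force between plate and stage above 80 N).
It fails at once if the plate is tipped by more than 0.5 rad (angle between plate_grip's own z axis and vertical above 0.5 rad).
It fails at once if a bystander is moved by more than 25 mm (distance of any of bottle, dish, pen, tube_rack, slide_box, beaker from where it was at the start of the episode above 0.025 m).
It also fails if it takes over 66 s, if anything falls off the work surface, if the arm or the gripper's body presses on something with over 40 N, if the wrist force passes 120 N, or if a joint passes its speed limit or range.

## Working session

There is one attempt and no reset: what is moved stays moved. The work goes in short steps, each a Python script; the robot and the scene stay as the last script left them, time stands still between calls to the robot, and variables do not carry over. Pictures are saved under pics/ and viewed, and the job is handed in when it is done.

```bash
ls; mkdir -p pics; python3 - <<'E'
from rig import ctrl
import cv2,numpy as np,pickle
for n in("top","side"):
    s=ctrl.snapshot(n); pickle.dump(s,open(f"pics/{n}0.pkl","wb"))
    cv2.imwrite(f"pics/{n}0.png",s["image"][:,:,::-1]); print(n,s["fx"],s["fy"],s["cx"],s["cy"]); print(np.round(s["world_to_cam"],3), (s["depth"]>0).mean())
print(ctrl.get_time(),ctrl.nose_length,ctrl.get_tool_pos(),ctrl.get_eef_rot(),ctrl.get_opening())
E
```

```text
pics
top 388.69416549283727 388.69416549283727 316.5253726351753 201.01804447357466
[[ 3.000000e-03 -1.000000e+00  1.700000e-02 -3.924800e+01]
 [-9.970000e-01 -4.000000e-03 -7.100000e-02  5.386020e+02]
 [ 7.200000e-02 -1.700000e-02 -9.970000e-01  1.146022e+03]
 [ 0.000000e+00  0.000000e+00  0.000000e+00  1.000000e+00]] 0.99598046875
side 459.48134633536404 459.48134633536404 314.23228795174697 195.47983435529372
[[ 9.570000e-01 -2.910000e-01  0.000000e+00 -5.463040e+02]
 [-2.180000e-01 -7.180000e-01 -6.610000e-01  1.543000e+02]
 [ 1.930000e-01  6.330000e-01 -7.500000e-01  1.206223e+03]
 [ 0.000000e+00  0.000000e+00  0.000000e+00  1.000000e+00]] 0.996
0.1 19.0 [239.64045169 603.70432578 240.56314723] [[-9.29495479e-01  3.68833130e-01 -5.26825115e-04]
 [ 3.68833485e-01  9.29493991e-01 -1.66771502e-03]
 [-1.25427772e-04 -1.74444431e-03 -9.99998471e-01]] 86.79382638662487
```

View pics/top0.png

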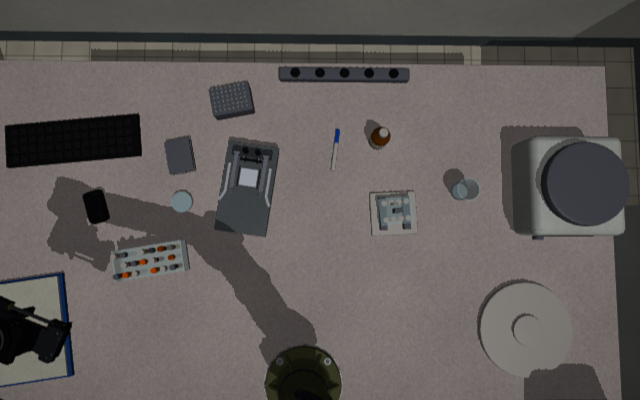

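View pics/side0.png

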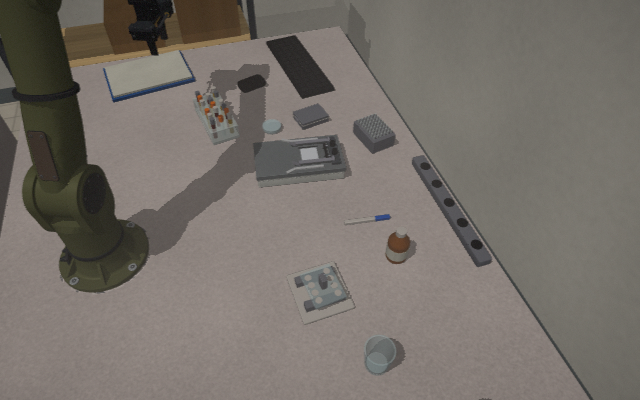

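The top view shows the stage at about (247,188), with its near end at (242,235), and the stand with the plate at (394,213). The side view shows the stage at (300,160) and the plate at (322,290). I'll zoom in on both.

```bash
python3 - <<'E'
import cv2,numpy as np
t=cv2.imread("pics/top0.png"); s=cv2.imread("pics/side0.png")
def z(im,x,y,w,h,k,g=1.6):
    c=cv2.resize(im[y:y+h,x:x+w],None,fx=k,fy=k,interpolation=cv2.INTER_CUBIC)
    return np.clip(c*g,0,255).astype(np.uint8)
cv2.imwrite("pics/z1.png",np.hstack([z(t,205,130,80,115,5),z(t,360,180,80,115,5)[:575]]))
cv2.imwrite("pics/z2.png",np.vstack([z(s,245,125,110,65,5)[:300],z(s,280,255,110,60,5)]))
E
```

```text
(no output)
```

View pics/z1.png

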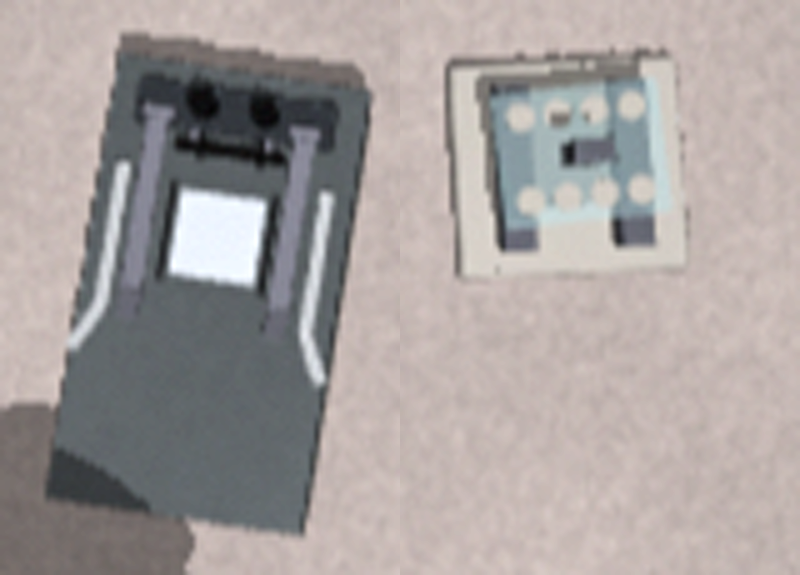

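View pics/z2.png

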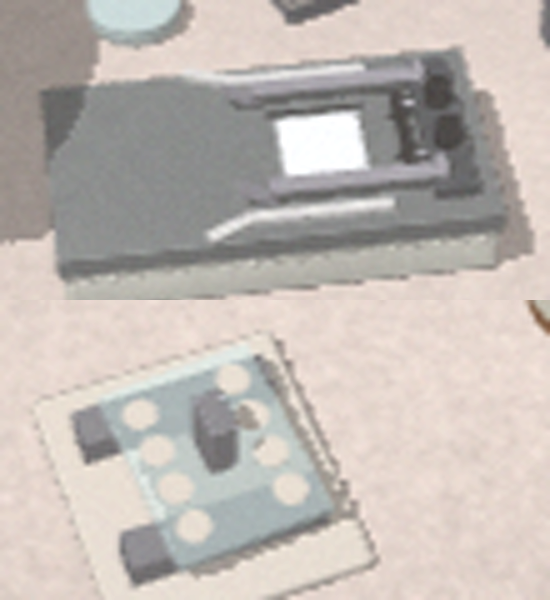

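```bash
cat > h.py <<'E'
import numpy as np,cv2,pickle
def ray(s,uv,z):
    uv=np.atleast_2d(np.asarray(uv,float)); M=s["world_to_cam"];R=M[:3,:3];t=M[:3,3]
    d=np.c_[(uv[:,0]-s["cx"])/s["fx"],(uv[:,1]-s["cy"])/s["fy"],np.ones(len(uv))]@R
    c=-R.T@t
    return c+d*((z-c[2])/d[:,2])[:,None]
def proj(s,P):
    P=np.atleast_2d(P);M=s["world_to_cam"];q=P@M[:3,:3].T+M[:3,3]
    return np.c_[q[:,0]/q[:,2]*s["fx"]+s["cx"],q[:,1]/q[:,2]*s["fy"]+s["cy"]]
E
python3 - <<'E'
from h import *
T=pickle.load(open("pics/top0.pkl","rb"));S=pickle.load(open("pics/side0.pkl","rb"))
c=np.array([[120,55],[368,95],[303,532],[47,497]])/5+[205,130]-.4
W=ray(T,c,50);print("stage corners",W.round(1)); print([np.linalg.norm(W[i]-W[(i+1)%4]).round(1) for i in range(4)])
# depth-based stage top mask
for n,s in(("top",T),("side",S)):
    v,u=np.mgrid[0:400,0:640];D=s["depth"];M=s["world_to_cam"]
    p=np.stack([(u-s["cx"])/s["fx"]*D,(v-s["cy"])/s["fy"]*D,D],-1).reshape(-1,3)
    w=((p-M[:3,3])@M[:3,:3]).reshape(400,640,3)
    m=((w[...,2]>38)&(w[...,2]<75)&(D>0)&(w[...,0]>380)&(w[...,0]<720)&(w[...,1]>40)&(w[...,1]<260)).astype(np.uint8)
    m=cv2.morphologyEx(m,cv2.MORPH_OPEN,np.ones((3,3)))
    cn=max(cv2.findContours(m,0,2)[0],key=cv2.contourArea)
    P=ray(s,cn[:,0],50)[:,:2].astype(np.float32)
    r=cv2.minAreaRect(P);print(n,"stage rect",r,cv2.boxPoints(r).round(1).tolist())
    print(" z top median",np.median(w[...,2][m>0]))
# spots
for n,s,roi in(("top",T,(360,180,80,70)),("side",S,(280,255,90,75))):
    x,y,w_,h_=roi;im=s["image"][y:y+h_,x:x+w_].astype(int)
    big=cv2.resize(im.astype(np.uint8),None,fx=6,fy=6,interpolation=cv2.INTER_CUBIC).astype(int)
    m=((big[...,0]-big[...,2]>2)&(big.sum(2)>330)).astype(np.uint8)
    k,l,st,ce=cv2.connectedComponentsWithStats(m)
    for i in range(1,k):
        if 100<st[i,4]<2000:
            uv=(ce[i]+.5)/6-.5+[x,y]; print(n,st[i],uv.round(1),ray(s,uv,36)[0,:2].round(1))
    cv2.imwrite(f"pics/spot_{n}.png",m*255)
E
```

```text
stage corners [[713.7 222.3  50. ]
 [690.8  76.3  50. ]
 [434.4 111.4  50. ]
 [454.2 259.4  50. ]]
[np.float64(147.7), np.float64(258.8), np.float64(149.3), np.float64(262.1)]
top stage rect ((572.3330078125, 167.39224243164062), (150.91128540039062, 264.4617004394531), 81.63492584228516) [[430.5, 112.0], [692.2000122070312, 73.5], [714.0999755859375, 222.8000030517578], [452.5, 261.29998779296875]]
 z top median 50.996724555869825
side stage rect ((570.777587890625, 161.84823608398438), (163.77517700195312, 264.27178955078125), 81.67100524902344) [[428.20001220703125, 100.0], [689.7000122070312, 61.70000076293945], [713.4000244140625, 223.6999969482422], [451.8999938964844, 262.0]]
 z top median 50.34837542317629
top [104  78  76   9 387] [384.3 193.3] [ 561.2 -238.5]
top [263 111  30  30 688] [405.9 200.5] [ 540.  -302.4]
top [218 117  30  30 613] [398.5 201.3] [ 537.8 -280.4]
top [174 120  30  27 348] [390.7 201.2] [ 537.8 -257.1]
top [130 127  31  29 686] [383.7 203. ] [ 532.4 -236.3]
top [276 213  29  30 707] [408.  217.4] [ 490.  -307.9]
top [231 216  30  32 731] [400.5 218.1] [ 487.8 -285.7]
top [186 220  30  32 712] [393.2 218.9] [ 485.4 -263.9]
top [143 226  30  30 694] [385.9 219.8] [ 482.8 -242.2]
side [ 259   76   41   38 1216] [326.1 270.4] [ 529.6 -236.2]
side [ 147  119   43   37 1222] [307.5 277.4] [ 480.2 -242.1]
side [283 119  42  37 678] [331.1 276.9] [ 535.5 -257.5]
side [ 303  161   46   41 1330] [333.9 284.9] [ 535.2 -280.4]
side [ 166  162   45   38 1312] [311.  284.8] [ 482.5 -264. ]
side [ 187  205   47   41 1415] [314.6 292.1] [ 485.  -285.7]
side [ 327  207   45   39 1349] [337.6 292.2] [ 537.3 -301.8]
side [ 211  251   44   41 1371] [318.3 299.8] [ 487.5 -307.5]
```

View pics/spot_top.png

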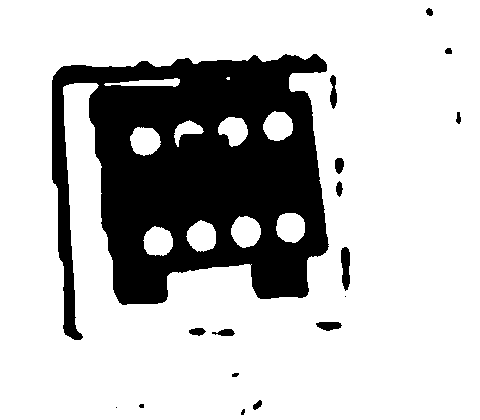

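Both views put the plate's spots at about (510, -272) with 6.3° yaw. The stage axis is at -8.4° and stage_top at about (604.7, 162.6). Next I'll check the guides, then grasp.

```bash
cat >> h.py <<'E'
def Rdown(deg,flip=1):
    a=np.radians(deg);y=flip*np.array([np.cos(a),np.sin(a),0]);z=np.array([0,0,-1.]);return np.c_[np.cross(y,z),y,z]
PL=np.array([510.,-272.]);PY=6.35
ST=np.array([604.7,162.6]);SY=-8.37
def stage(x,y=0):
    a=np.radians(SY);return ST+x*np.array([np.cos(a),np.sin(a)])+y*np.array([-np.sin(a),np.cos(a)])
E
python3 - <<'E'
from h import *
from rig import ctrl
a=np.radians(SY);u=np.array([np.cos(a),np.sin(a)]);v=np.array([-u[1],u[0]])
for n in("top","side"):
    s=pickle.load(open(f"pics/{n}0.pkl","rb"));im=s["image"].astype(int)
    big=cv2.resize(s["image"],None,fx=4,fy=4,interpolation=cv2.INTER_CUBIC).astype(int)
    m=(big.min(2)>105).astype(np.uint8)
    k,l,st,ce=cv2.connectedComponentsWithStats(m)
    for i in range(1,k):
        q=(ce[i]+.5)/4-.5; w=ray(s,q,53)[0,:2]-ST
        if abs(w@u)<90 and abs(w@v)<68 and st[i,4]>200:
            yy,xx=np.where(l==i);W=ray(s,np.c_[(xx+.5)/4-.5,(yy+.5)/4-.5],55)[:,:2]-ST
            X=W@u;Y=W@v;b=(X>-45)&(X<30)
            print(n,"area",st[i,4],"x",X.min().round(1),X.max().round(1),"y strt",Y[b].min().round(1),Y[b].max().round(1),"slope",np.polyfit(X[b],Y[b],1).round(3) if b.sum()>50 else '')
q0=np.array(ctrl.get_qpos())
for f in(1,-1):
    for nm,p,yw in(("pick",[*PL,60],PY),("entry",[*stage(-124),80],SY),("home",[*stage(12),80],SY)):
        q=ctrl.solve_ik(p,Rdown(yw,f));print(f,nm,None if q is None else np.round(q,0))
E
```

```text
top area 4733 x -24.8 26.2 y strt -24.9 25.7 slope [0.003 0.385]
top area 1433 x -74.5 36.0 y strt -62.4 -55.1 slope [ -0.    -58.886]
side area 3536 x -30.9 24.4 y strt -39.8 21.6 slope [ 5.000e-03 -7.009e+00]
side area 316 x 22.1 68.0 y strt -38.6 -34.3 slope 
side area 1671 x -78.6 33.7 y strt -66.9 -54.4 slope [ 1.0000e-03 -6.0462e+01]
1 pick [-23.  31.  61. 106. -31.  61.  56.]
1 entry [-43.  11.  21. 113.  -4.  57. -28.]
1 home [-37.  25.  25.  96. -12.  61. -16.]
-1 pick [ -23.   31.   61.  106.  -31.   61. -124.]
-1 entry [-31.  10.   8. 113.  -2.  57. 150.]
-1 home [ 31.  43. -68.  94.  41.  72. 127.]
```

The guides confirm the stage frame to about 1 mm. Now picking.

```bash
python3 - <<'E'
from h import *
from rig import ctrl
R=Rdown(PY)
ctrl.gripper_to(50,20)
ctrl.reach([*PL,160],R)
print(ctrl.get_time(),ctrl.get_tool_pos(),ctrl.get_qpos())
print(ctrl.move_linear([*PL,90],v=100), ctrl.move_linear([*PL,60.5],v=60,guard=6))
print(ctrl.get_tool_pos(),ctrl.get_contact_force(),ctrl.get_time())
s=ctrl.snapshot("side");cv2.imwrite("pics/pre.png",cv2.resize(s["image"][200:350,230:430,::-1],None,fx=4,fy=4,interpolation=2))
E
```

```text
4.2167 [ 510.60925041 -271.05004435  159.88183975] [-26.33882002  21.7515274   63.21533946 101.36655897 -20.66647504
  69.72350996  49.03901911]
False False
[ 509.90021195 -272.11896612   60.34980725] [ 0.78176522 -1.54178651  0.46192069] 5.7083
```

View pics/pre.png

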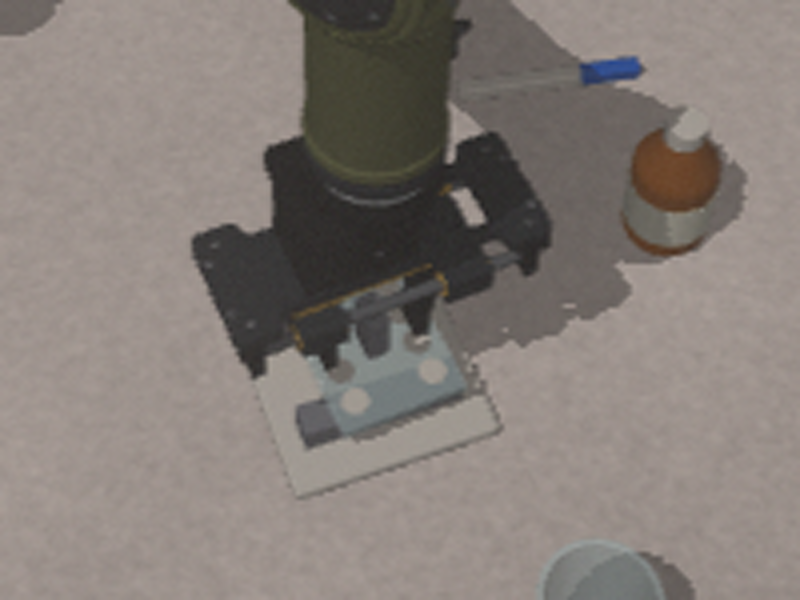

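The fingers straddle the grey grip block (about 375,325 in the crop). I'll close them and lift.

```bash
python3 - <<'E'
from h import *
from rig import ctrl
ctrl.gripper_to(5,40)
print("open",ctrl.get_opening(),ctrl.get_tool_pos(),ctrl.get_contact_force())
ctrl.move_linear([*PL,75],v=30)
ctrl.move_linear([*PL,160],v=100); ctrl.dwell(.2)
print(ctrl.get_opening(),ctrl.get_contact_force(),ctrl.get_time())
p=stage(-124)
ctrl.reach([*p,130],Rdown(SY))
ctrl.dwell(.3)
print(ctrl.get_opening(),ctrl.get_tool_pos()-[*p,130],ctrl.get_contact_force(),ctrl.get_ft_torque(),ctrl.get_time())
for n in("side","top"):
    s=ctrl.snapshot(n);pickle.dump(s,open(f"pics/{n}_ov.pkl","wb"));cv2.imwrite(f"pics/{n}_ov.png",s["image"][...,::-1])
a=cv2.imread("pics/side_ov.png")[60:210,200:400];b=cv2.imread("pics/top_ov.png")[120:270,170:370]
cv2.imwrite("pics/ov.png",cv2.resize(np.vstack([a,b]),(800//2*2*3//4,900*600//900)) if 0 else np.hstack([cv2.resize(x,None,fx=2,fy=2,interpolation=2) for x in(a,b)]))
E
```

```text
open 13.532361164202353 [ 510.11151923 -271.96432758   60.55589415] [-0.59182601 -0.33525752 -0.22432262]
13.584644451984444 [ 0.5103418   0.18001902 -0.61606529] 8.3
13.843467040349426 [ 0.27323061 -0.6213006   0.05212391] [-0.12662775 -0.14130304 -0.95392744] [-0.11889407  0.04382505 -0.02412367] 10.2667
```

View pics/ov.png

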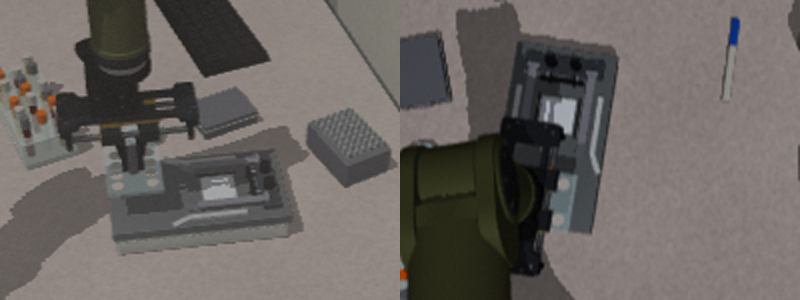

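The plate is held flat above the near end of the stage. Now a guarded descent.

```bash
python3 - <<'E'
from h import *
from rig import ctrl
p=stage(-124)
ctrl.move_linear([*p,88],v=60); ctrl.dwell(.3)
print(ctrl.get_tool_pos()-[*p,0],ctrl.get_contact_force())
g=ctrl.move_linear([*p,79],v=8,guard=3); 
print(g,ctrl.get_tool_pos()-[*p,0],ctrl.get_contact_force(),ctrl.get_ft_torque(),ctrl.get_time())
ctrl.dwell(.3);print(ctrl.get_tool_pos()-[*p,0],ctrl.get_contact_force())
s=ctrl.snapshot("side");pickle.dump(s,open("pics/set.pkl","wb"));cv2.imwrite("pics/set.png",cv2.resize(s["image"][100:200,230:380,::-1],None,fx=5,fy=5,interpolation=2))
E
```

```text
[ 0.12913811  0.18657126 88.23793851] [ 0.38263102  0.88159819 -1.80255915]
True [-5.98735371e-02  9.82430195e-04  8.05238577e+01] [0.44336208 0.34765974 4.91490964] [-0.0608214   0.10226572  0.00787276] 12.3917
[-5.48777016e-02 -3.64892862e-02  8.05052330e+01] [-0.49807575  0.48537164  4.72179408]
```

View pics/set.png

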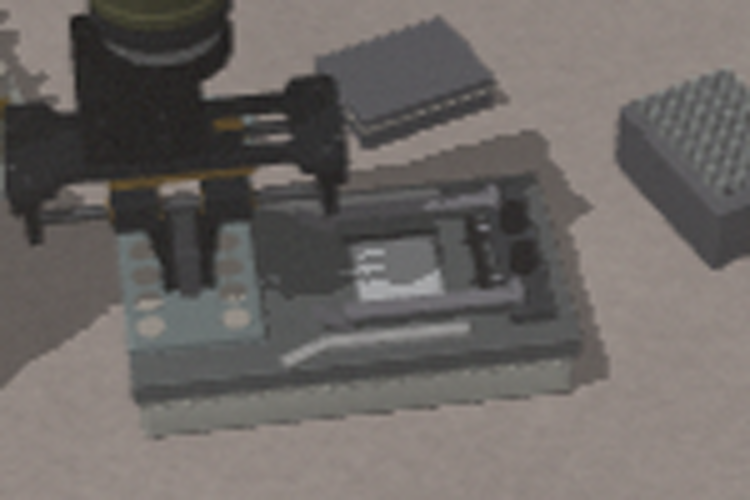

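It touched down at z=80.5, as predicted, with about 5 N. Now sliding in, logging the force along the push direction.

```bash
cat >> h.py <<'E'
U=np.array([np.cos(np.radians(SY)),np.sin(np.radians(SY))]);V=np.array([-U[1],U[0]])
def step(ctrl,x,z=80.5,v=30,guard=25,dw=0.0):
    g=ctrl.move_linear([*stage(x),z],v=v,guard=guard)
    if dw: ctrl.dwell(dw)
    f=np.mean([ctrl.get_contact_force() for _ in range(3)],0);p=ctrl.get_tool_pos();d=p[:2]-ST
    fu=-(f[:2]@U)
    print(f"cmd {x:.2f} at {d@U:.2f},{d@V:.2f},{p[2]:.2f} push {fu:.2f} lat {f[:2]@V:.2f} fz {f[2]:.2f} mom {np.round(ctrl.get_ft_torque(),2)} op {ctrl.get_opening():.2f} t {ctrl.get_time():.2f}",'GUARD' if g else '')
    return g,fu
E
python3 - <<'E'
from h import *
from rig import ctrl
for x in np.arange(-120,-59,4):
    g,f=step(ctrl,x)
    if g: break
E
```

```text
cmd -120.00 at -119.62,0.10,80.53 push -1.13 lat 0.30 fz 1.36 mom [ 0.04 -0.16 -0.  ] op 13.72 t 13.06 
cmd -116.00 at -115.96,0.12,80.55 push 1.29 lat 1.03 fz 2.09 mom [0.   0.1  0.04] op 13.69 t 13.34 
cmd -112.00 at -111.96,0.05,80.50 push 0.16 lat -0.63 fz 2.79 mom [0.06 0.06 0.  ] op 13.67 t 13.62 
cmd -108.00 at -107.90,0.06,80.55 push 0.85 lat 0.42 fz 2.87 mom [0.08 0.17 0.04] op 13.91 t 13.91 
cmd -104.00 at -103.91,-0.01,80.53 push 0.42 lat 0.26 fz 3.13 mom [0.07 0.14 0.06] op 13.85 t 14.19 
cmd -100.00 at -99.93,-0.00,80.53 push 1.52 lat 0.04 fz 3.82 mom [0.07 0.16 0.05] op 14.05 t 14.47 
cmd -96.00 at -95.93,0.01,80.53 push 0.89 lat 0.55 fz 4.50 mom [0.06 0.15 0.06] op 13.63 t 14.76 
cmd -92.00 at -91.92,0.01,80.54 push 1.19 lat 1.03 fz 4.43 mom [0.1  0.19 0.06] op 13.94 t 15.04 
cmd -88.00 at -87.96,0.05,80.53 push 1.00 lat 0.61 fz 5.19 mom [0.1  0.24 0.05] op 13.81 t 15.32 
cmd -84.00 at -83.99,0.05,80.54 push 1.74 lat 0.49 fz 4.81 mom [0.04 0.21 0.06] op 13.99 t 15.61 
cmd -80.00 at -83.08,0.08,80.60 push 11.11 lat -1.17 fz 15.36 mom [ 0.13  2.36 -0.03] op 13.33 t 15.89 
cmd -76.00 at -81.00,0.35,80.53 push 16.54 lat -1.11 fz 21.63 mom [ 0.16  3.44 -0.04] op 13.80 t 16.18 
cmd -72.00 at -77.58,0.66,80.50 push 18.26 lat -1.09 fz 21.84 mom [ 0.29  3.74 -0.01] op 13.60 t 16.46 
cmd -68.00 at -71.55,0.71,80.42 push 10.02 lat -0.17 fz 14.24 mom [ 0.29  2.37 -0.03] op 13.51 t 16.74 
cmd -64.00 at -66.79,0.70,80.45 push 9.10 lat 0.85 fz 12.40 mom [0.3  1.94 0.08] op 13.76 t 17.02 
cmd -60.00 at -62.75,0.66,80.43 push 9.01 lat 0.68 fz 11.16 mom [0.36 1.87 0.07] op 13.68 t 17.31
```

The lip contact was at x≈-83.5, which suggests the stop is at about +48 mm, so home is a centre of about +9 mm. The push force lags the command by about 3 mm (arm compliance). I'll run on to x≈0 and then take fine steps.

```bash
python3 - <<'E'
from h import *
from rig import ctrl
for x in (-45,-30,-20,-14,-8,-4,0,2,4,6,7,8,9):
    g,f=step(ctrl,x,dw=.05 if x>0 else 0,v=30 if x<0 else 12,guard=12)
    if g or (x>-4 and f>12.5): break
E
```

```text
cmd -45.00 at -47.80,0.60,80.44 push 9.24 lat 0.72 fz 11.04 mom [0.29 1.97 0.03] op 13.78 t 17.96 
cmd -30.00 at -32.77,0.61,80.43 push 9.22 lat -0.06 fz 11.65 mom [ 0.29  1.95 -0.02] op 13.64 t 18.61 
cmd -20.00 at -22.51,0.56,80.44 push 8.21 lat 0.46 fz 9.88 mom [0.27 1.77 0.04] op 13.71 t 19.09 
cmd -14.00 at -16.44,0.53,80.45 push 6.89 lat 1.13 fz 9.97 mom [ 0.31  1.6  -0.  ] op 13.76 t 19.44 
cmd -8.00 at -10.39,0.54,80.47 push 8.15 lat 0.77 fz 10.33 mom [ 0.24  1.68 -0.03] op 13.78 t 19.79 
cmd -4.00 at -6.50,0.53,80.45 push 8.52 lat 0.85 fz 10.31 mom [0.24 1.78 0.03] op 13.77 t 20.07 
cmd 0.00 at -2.92,0.49,80.46 push 9.88 lat 0.57 fz 12.27 mom [ 0.24  2.01 -0.03] op 13.92 t 20.56 
cmd 2.00 at -0.95,0.49,80.46 push 9.36 lat -0.18 fz 10.74 mom [0.33 2.02 0.03] op 14.08 t 20.93 
cmd 4.00 at 1.02,0.52,80.43 push 9.94 lat -1.05 fz 12.05 mom [ 0.23  1.96 -0.02] op 14.02 t 21.29 
cmd 6.00 at 3.05,0.51,80.44 push 9.92 lat 0.55 fz 11.70 mom [0.26 2.01 0.02] op 13.95 t 21.66 
cmd 7.00 at 3.95,0.48,80.44 push 9.33 lat -0.56 fz 11.44 mom [0.28 1.98 0.03] op 13.71 t 21.96 
cmd 8.00 at 4.97,0.49,80.47 push 9.23 lat 0.22 fz 11.65 mom [ 0.2   2.02 -0.01] op 13.81 t 22.26 
cmd 9.00 at 5.97,0.51,80.46 push 9.43 lat 0.24 fz 12.23 mom [0.22 2.03 0.  ] op 13.75 t 22.56
```

```bash
python3 - <<'E'
from h import *
from rig import ctrl
pf=0;pl=None
for x in np.arange(9.5,16.1,.5):
    g,f=step(ctrl,x,dw=.15,v=8,guard=15)
    p=ctrl.get_tool_pos();lag=x-(p[:2]-ST)@U
    if pl is not None and lag<pl-0.4: print("DROP",pl,lag);break
    pl=max(lag,pl or 0)
    if g or f>19.5: break
E
```

```text
cmd 9.50 at 6.34,0.50,80.45 push 10.56 lat 0.30 fz 11.82 mom [0.25 2.09 0.01] op 13.69 t 22.96 
cmd 10.00 at 6.84,0.51,80.46 push 10.46 lat 0.28 fz 11.48 mom [0.24 2.07 0.03] op 13.73 t 23.36 
cmd 10.50 at 7.34,0.47,80.45 push 10.40 lat 0.20 fz 11.04 mom [ 0.21  2.06 -0.01] op 13.33 t 23.76 
cmd 11.00 at 7.80,0.51,80.46 push 10.77 lat 0.18 fz 11.44 mom [ 0.29  2.14 -0.04] op 13.62 t 24.16 
cmd 11.50 at 7.82,0.50,80.44 push 12.13 lat -0.80 fz 13.33 mom [0.25 2.38 0.01] op 13.73 t 24.56 
cmd 12.00 at 7.85,0.49,80.47 push 13.78 lat -0.46 fz 13.51 mom [ 0.23  2.69 -0.01] op 13.48 t 24.96 
cmd 12.50 at 7.89,0.45,80.44 push 15.61 lat 0.06 fz 15.36 mom [0.27 2.99 0.02] op 13.95 t 25.36 
cmd 13.00 at 7.91,0.46,80.43 push 16.60 lat -0.27 fz 16.15 mom [ 0.27  3.2  -0.01] op 13.60 t 25.76 
cmd 13.50 at 8.03,0.49,80.43 push 16.99 lat 0.25 fz 17.12 mom [0.3  3.53 0.06] op 13.56 t 26.16 
cmd 14.00 at 8.21,0.47,80.44 push 18.83 lat -1.27 fz 18.15 mom [0.28 3.66 0.04] op 13.65 t 26.56 
cmd 14.50 at 9.37,0.48,80.53 push 16.01 lat -0.71 fz 17.13 mom [0.29 3.42 0.  ] op 13.56 t 26.96 
DROP 5.7895479430207395 5.126936522131324
```

The stop made contact at x≈7.8. The force then dropped and the plate jumped to 9.4, which suggests a snap. I'll look at it before deciding whether to push a bit more.

```bash
python3 - <<'E'
from h import *
from rig import ctrl
for n in("side","top"):
    s=ctrl.snapshot(n);pickle.dump(s,open(f"pics/{n}_h.pkl","wb"))
    r=(125,185,250,350) if n=="side" else (130,230,205,305)
    cv2.imwrite(f"pics/{n}_h.png",np.clip(cv2.resize(s["image"][r[0]:r[1],r[2]:r[3],::-1],None,fx=7.5,fy=7.5,interpolation=2)*1.6,0,255)[:600])
E
```

```text
[ WARN:0@2.112] global loadsave.cpp:1063 imwrite_ Unsupported depth image for selected encoder is fallbacked to CV_8U.
```

View pics/side_h.png

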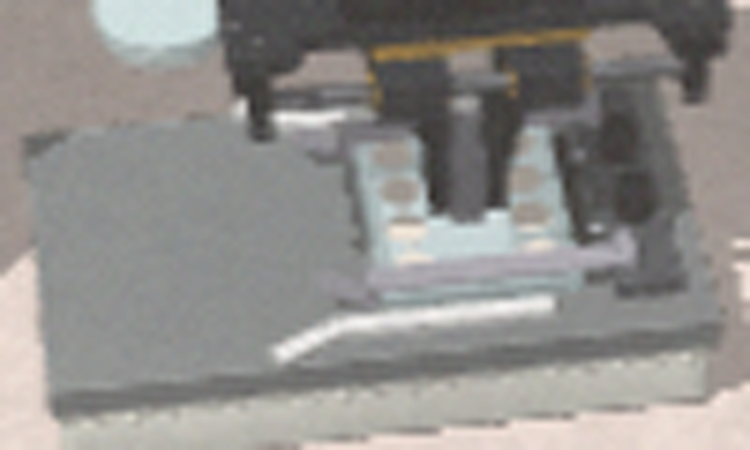

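View pics/top_h.png

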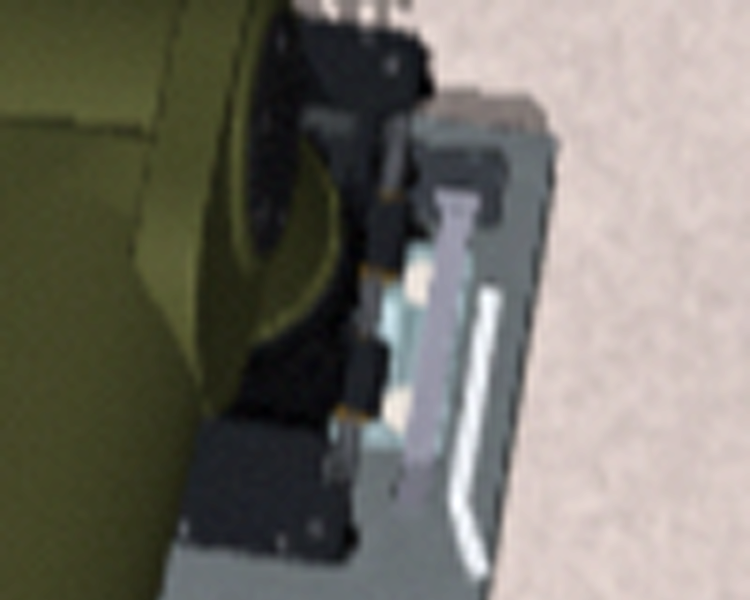

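The side view shows both lips sticking out before the plate's near edge, at about (345,288) and (320,140) in the crop. I'll compare depth on the clips against the first picture, where the clips were down, as a check.

```bash
python3 - <<'E'
from h import *
for n in("side","top"):
    a=pickle.load(open(f"pics/{n}0.pkl","rb"));b=pickle.load(open(f"pics/{n}_h.pkl","rb"))
    for y0 in(43,-43):
        for x in range(-50,51,10):
            # stop at +48 => heel -31..-36, lip to -54
            q=proj(a,np.array([[*stage(x,y0),61]]))[0];u,v=np.round(q).astype(int)
            da=a["depth"][v-1:v+2,u-1:u+2];db=b["depth"][v-1:v+2,u-1:u+2]
            print(n,y0,x,(u,v),"d0 %.1f d1 %.1f diff(up+) %.1f"%(np.median(da),np.median(db),np.median(da-db)),a["image"][v,u],b["image"][v,u])
E
```

```text
side 43 -50 (np.int64(291), np.int64(143)) d0 1403.7 d1 1402.6 diff(up+) 1.2 [93 91 95] [93 91 95]
side 43 -40 (np.int64(294), np.int64(142)) d0 1410.3 d1 1411.0 diff(up+) -1.7 [96 95 96] [90 90 89]
side 43 -30 (np.int64(297), np.int64(142)) d0 1403.9 d1 1407.1 diff(up+) -2.6 [104 103 107] [76 74 77]
side 43 -20 (np.int64(301), np.int64(142)) d0 1404.5 d1 1406.1 diff(up+) -5.1 [106 103 107] [75 73 76]
side 43 -10 (np.int64(304), np.int64(141)) d0 1407.4 d1 1399.4 diff(up+) 9.0 [108 106 109] [56 56 57]
side 43 0 (np.int64(307), np.int64(141)) d0 1412.2 d1 1333.6 diff(up+) 77.6 [108 106 111] [43 39 40]
side 43 10 (np.int64(310), np.int64(141)) d0 1406.1 d1 1344.2 diff(up+) 57.2 [107 105 109] [56 56 55]
side 43 20 (np.int64(314), np.int64(140)) d0 1412.3 d1 1357.2 diff(up+) 55.1 [108 106 110] [55 53 53]
side 43 30 (np.int64(317), np.int64(140)) d0 1409.9 d1 1336.8 diff(up+) 71.7 [108 106 110] [41 41 39]
side 43 40 (np.int64(320), np.int64(140)) d0 1412.7 d1 1341.5 diff(up+) 64.3 [109 105 110] [67 65 69]
side 43 50 (np.int64(323), np.int64(140)) d0 1412.4 d1 1409.4 diff(up+) 1.1 [108 105
[... 2669 characters left out ...]
0 (np.int64(262), np.int64(183)) d0 1124.2 d1 1123.8 diff(up+) 0.5 [86 86 94] [ 94  93 104]
top -43 0 (np.int64(262), np.int64(179)) d0 1126.5 d1 1125.2 diff(up+) 1.7 [86 85 94] [ 94  94 104]
top -43 10 (np.int64(263), np.int64(176)) d0 1124.5 d1 1126.6 diff(up+) -2.0 [85 86 95] [ 94  95 104]
top -43 20 (np.int64(264), np.int64(172)) d0 1126.2 d1 1128.0 diff(up+) -2.0 [86 87 96] [ 95  95 105]
top -43 30 (np.int64(264), np.int64(169)) d0 1128.5 d1 1128.1 diff(up+) 0.6 [88 87 96] [ 94  94 104]
top -43 40 (np.int64(265), np.int64(166)) d0 1127.0 d1 1127.9 diff(up+) -1.5 [85 85 95] [ 96  96 106]
top -43 50 (np.int64(265), np.int64(162)) d0 1127.6 d1 1128.1 diff(up+) -0.6 [87 87 96] [ 97  97 108]
```

The right clip is down for certain and the left looks down too. I'll press 0.5 mm more for margin, then unload the arm. If the plate stays at about 8.8 while the arm pulls back, the heels are holding it.

```bash
python3 - <<'E'
from h import *
from rig import ctrl
step(ctrl,15.0,dw=.2,v=8,guard=15)
for x in (13,11.5,10,9,8.3,7.6): step(ctrl,x,dw=.2,v=10,guard=20)
E
```

```text
cmd 15.00 at 9.42,0.49,80.56 push 17.80 lat -0.83 fz 18.59 mom [0.28 3.73 0.04] op 13.58 t 27.51 
cmd 13.00 at 9.28,0.49,80.47 push 11.82 lat -0.22 fz 12.65 mom [0.25 2.52 0.02] op 13.76 t 28.06 
cmd 11.50 at 9.22,0.44,80.47 push 7.13 lat -0.32 fz 8.26 mom [0.26 1.58 0.04] op 13.61 t 28.56 
cmd 10.00 at 8.76,0.44,80.46 push 4.43 lat 1.18 fz 7.19 mom [0.22 1.06 0.04] op 13.26 t 29.06 
cmd 9.00 at 8.70,0.42,80.48 push 2.13 lat 2.23 fz 5.62 mom [0.46 0.59 0.09] op 13.49 t 29.51 
cmd 8.30 at 8.66,0.43,80.49 push -1.43 lat 3.63 fz 1.13 mom [ 0.66 -0.17  0.02] op 13.95 t 29.96 
cmd 7.60 at 8.59,0.38,80.61 push -4.61 lat 4.26 fz -0.56 mom [ 0.66 -0.64  0.07] op 13.98 t 30.41
```

The plate holds at about 8.6 against a 4.6 N pull with almost no yaw moment, so both heels have it. Releasing.

```bash
python3 - <<'E'
from h import *
from rig import ctrl
step(ctrl,8.6,dw=.2,v=10)
ctrl.gripper_to(34)
print(ctrl.get_opening(),ctrl.get_contact_force(),ctrl.get_tool_pos())
ctrl.move_linear([*stage(8.6),140],v=60)
ctrl.move_linear([*stage(8.6),250],v=150)
ctrl.reach([420,-120,300],Rdown(SY)); ctrl.dwell(.3)
print(ctrl.get_contact_force(),ctrl.get_time())
for n in("side","top"):
    s=ctrl.snapshot(n);pickle.dump(s,open(f"pics/{n}_e.pkl","wb"))
    r=(125,185,245,345) if n=="side" else (130,240,205,305)
    cv2.imwrite(f"pics/{n}_e.png",np.clip(cv2.resize(s["image"][r[0]:r[1],r[2]:r[3],::-1],None,fx=5.4,fy=5.4,interpolation=2)*1.6,0,255).astype(np.uint8))
E
python3 - <<'E'
from h import *
for n in("side","top"):
    a=pickle.load(open(f"pics/{n}0.pkl","rb"));b=pickle.load(open(f"pics/{n}_e.pkl","rb"))
    for y0 in(43,-43):
        d=[]
        for x in np.arange(-30,40,2.):
            u,v=np.round(proj(a,np.array([[*stage(x,y0),61]]))[0]).astype(int)
            d.append(np.median(a["depth"][v-1:v+2,u-1:u+2]-b["depth"][v-1:v+2,u-1:u+2]))
        print(n,y0,"rise near end %.2f far %.2f"%(np.mean(d[:12]),np.mean(d[-12:])))
E
```

```text
cmd 8.60 at 8.64,0.35,80.54 push -1.05 lat 4.59 fz 2.83 mom [ 0.85 -0.28  0.04] op 13.56 t 30.86 
33.847772299826886 [-0.91178808 -0.12367964  0.07601652] [613.17765253 161.28388912  80.48404371]
[ 0.29002074 -0.5066152  -0.182359  ] 35.1667
side 43 rise near end 493.13 far 4.40
side -43 rise near end 174.78 far 0.28
top 43 rise near end 0.91 far 0.06
top -43 rise near end -0.15 far 0.08
```

```bash
ls pics
```

```text
ov.png
pre.png
set.pkl
set.png
side0.pkl
side0.png
side_e.pkl
side_e.png
side_h.pkl
side_h.png
side_ov.pkl
side_ov.png
spot_side.png
spot_top.png
top0.pkl
top0.png
top_e.pkl
top_e.png
top_h.pkl
top_h.png
top_ov.pkl
top_ov.png
z1.png
z2.png
```

View pics/side_e.png

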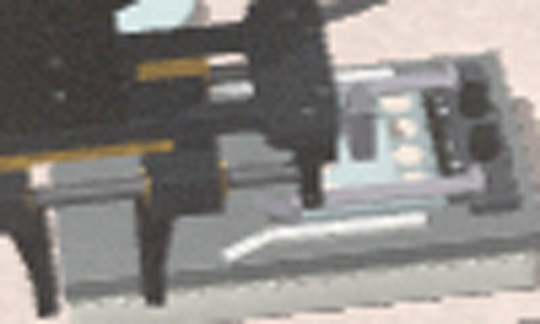

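View pics/top_e.png

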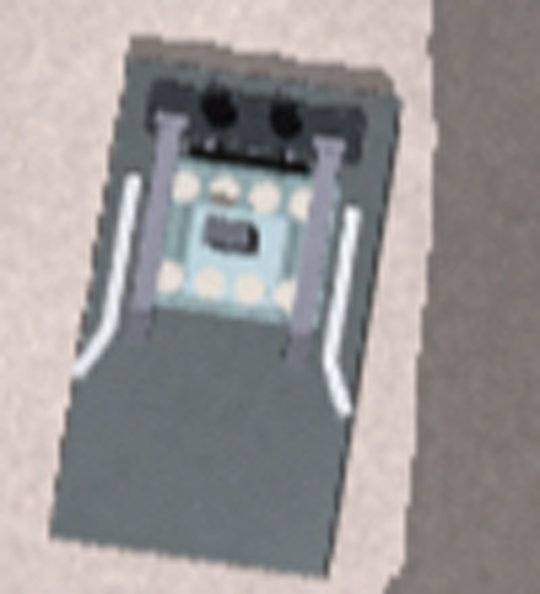

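The plate is seated, released and centred in the top view. The left clip's 0.9 mm depth difference is ambiguous, since a lifted clip would read about 3 mm. I'll average a few frames with the arm out of view.

```bash
python3 - <<'E'
from h import *
from rig import ctrl
ctrl.reach([420,-350,300],Rdown(SY)); ctrl.dwell(.2)
for n in("side","top"):
    a=pickle.load(open(f"pics/{n}0.pkl","rb"))
    fr=[ctrl.snapshot(n) for _ in range(8)];D=np.mean([f["depth"] for f in fr],0);I=fr[0]["image"]
    M=a["world_to_cam"];R=M[:3,:3];t=M[:3,3]
    for y0 in(43,-43):
        zs=[];d=[];xs=np.arange(-30,50,2.)
        for x in xs:
            q=np.round(proj(a,np.array([[*stage(x,y0),61]]))[0]).astype(int);u,v=q;dep=D[v,u]
            pc=np.array([(u-a["cx"])/a["fx"]*dep,(v-a["cy"])/a["fy"]*dep,dep]);zs.append((R.T@(pc-t))[2])
            d.append(a["depth"][v,u]-dep)
        zs=np.array(zs);d=np.array(d)
        print(n,y0,"z near %.2f mid %.2f far %.2f"%(np.mean(zs[:13]),np.mean(zs[13:26]),np.mean(zs[26:])),"rise near %.2f mid %.2f far %.2f"%(np.mean(d[:13]),np.mean(d[13:26]),np.mean(d[26:])))
    if n=="side": cv2.imwrite("pics/side_f.png",np.clip(cv2.resize(I[125:190,245:355,::-1],None,fx=7,fy=7,interpolation=2)*1.6,0,255).astype(np.uint8))
    cv2.imwrite(f"pics/{n}_full_f.png",I[...,::-1])
print(ctrl.get_time())
E
```

```text
side 43 z near 608.96 mid 245.99 far 61.20 rise near 811.31 mid 275.72 far -0.82
side -43 z near 543.06 mid 75.24 far 78.16 rise near 689.76 mid 19.44 far 25.08
top 43 z near 61.68 mid 61.81 far 81.80 rise near 0.30 mid 0.99 far 19.68
top -43 z near 72.27 mid 61.70 far 62.23 rise near 10.49 mid 1.02 far 0.42
37.1833
```

View pics/side_f.png

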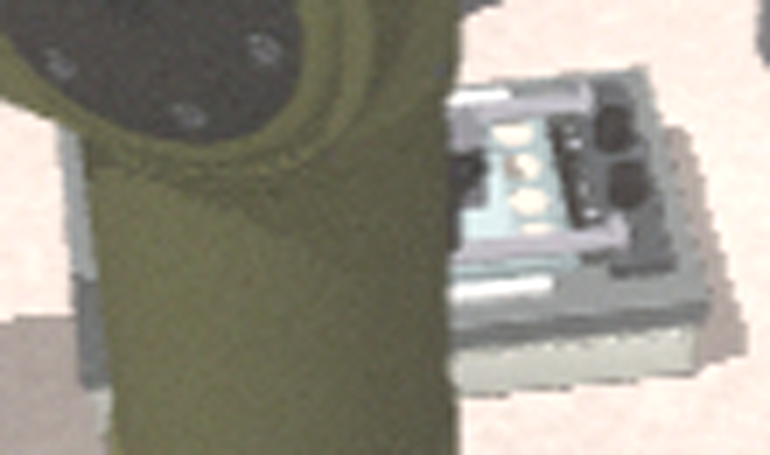

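Averaged from the top, the left clip is level (61.7 mm near, 61.8 mm mid; a lifted one would be about 2 mm higher near the heel). The right clip measured down before. Handing in.

```bash
python3 - <<'E'
from rig import ctrl
print(ctrl.get_contact_force(),ctrl.get_time());ctrl.hand_in()
E
```

```text
[-0.61311795 -0.10475502  0.6181898 ] 37.1833
the job is handed in; nothing more can be done
```

The plate is loaded in the reading stage and released, and I handed the job in at 37.2 s. My checks point to both clips being down behind it, but no verdict is reported.

**What I did:** I gripped the plate by its block, lifted it off the stand and set it down on the near end of the stage with about 5 N. I then slid it in, watching the force. The clips rode up at a peak of about 18 N and held at about 9 N after that. The stop touched at x ≈ 7.8 mm. The clips snapped when the plate jumped from 8.2 to 9.4 mm, so the stop was pressed in by about 1.6 mm at most.

**Checks before handing in:**
- **Latched:** when I pulled back with 4.6 N, the plate stayed at x ≈ 8.6 mm. It is held about 0.8 to 1 mm into the stop, with almost no yaw moment, so both heels are holding it.
- **Position:** it sat about 0.4 mm off the middle between the guides and looked straight from above. The arm touched nothing at the end.
- **Clips:** from above, the left clip read level at 61.7–61.8 mm. The right clip showed no rise (-0.15 mm) in the single frame taken just after I let go.

**Weaker or failed checks:**
- An earlier single frame showed the left clip 0.9 mm high. That was ambiguous until I averaged more frames.
- The last side view was blocked by the arm, so its clip depths could not be used.
- Some averaged depths from above also had outliers, including the near end of the right clip, so the right clip rests on the earlier frame.
- I did not measure the bystanders afterwards. No force reading suggested I touched one.

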